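# Refit a centrifuge rotor on its drive pins

## Robot

A 6-joint arm with a two-finger parallel gripper is mounted at the origin on the work surface. World frame = base frame: x ahead of the robot, y to its left, z up, the work surface at z = 0. Lengths are in m, angles in rad, forces in N, time in s.
With the tool pointing down it reaches from about 0.425 to 0.925 m from the base axis. Payload 12.5 kg.
Tool frame: the origin (TCP) lies midway between the tips of the shut fingers; the grasp point (between the pads) lies 19 mm behind it; z points along the fingers, x is the direction in which the jaws open and shut, and the axes are right-handed (so a half turn about z gives the same grasp; the last joint's range is limited). The gripper opens to 85 mm and grips with 20 to 120 N. Pads are 22 mm wide; open, the fingers measure 114 mm over their backs; the gripper's body (76 mm by 85 mm) begins 54 mm behind the grasp point. The pads swing forward as they close: fully open they stand 13 mm farther back than shut.
Start: joints at [1.116, 0.491, 1.559, -0, 1.092, -0.106], TCP at [0.214, 0.587, 0.231] pointing down, gripper open.
Joint ranges: [-3.1, 3.1], [-0.84, 2.19], [0.05, 2.79], [-1.13, 4.28], [0.06, 2.93], [-2.69, 2.69]. Speed limits (rad/s): [2.22, 2.22, 2.79, 3.14, 3.14, 3.14].

## Interface

Orientations are given as a 3x3 rotation matrix whose columns are the frame's x, y, z axes.
In Python, from workcell import * gives the robot as it stands.
- The arm moves only by the tool drive_tool, never from a script. Its argument "steps" is text: rows parted by semicolons, each of 7 numbers parted by spaces: the closure, from 0 (fully open) to 1 (shut), then the shift along the world's x, y, z in mm, then the turn, a rotation vector about the world's x, y, z in degrees. A call has 1 to 10 rows; each row shifts and turns the commanded pose from where the row before left it; what a row does not reach is not made up. A row lasts 1/8 s, in which the tool goes at most 62.5 mm and 10.7 degrees, less where a joint would pass 70% of its speed; a pose out of reach is approached as far as the arm can. A call is refused whole if a number of a shift passes 62.5 or a number of a turn 10.7, either way. A call with a gripper value outside its range is refused whole. The fingers move at their own pace and stop on an object; "squeeze" is the grip in N (left out, the last holds). Time passes only in rows, so rows that do not move let the fingers close. It gives the time, the measured TCP pose, the force and the opening at its end, in the units of the state.
- state(): the state, without advancing time (a new reading comes with each control period).
- capture(name): name is "scene" or "top"; returns a dict with "color" (480x640x3 uint8, blue, green, red), "intrinsics" (3x3 intrinsics, pixels), "k1" (the pictures are not rectified: a ray, as slopes to the right and down, at radius r is drawn at 1 + k1 r^2 times it, then the intrinsics apply), "view" (4x4, takes a point from world to camera coordinates). Camera axes: x right, y up, looking along -z (the intrinsics and any distortion apply to the point x, -y, -z); pixel columns grow to the right and rows downward; lengths in m; the calibration is good to about 2 mm. A picture is of the moment at which its call begins. There is no depth.
- sign_off(): hands the job in, once; it reports no verdict.
The state is a dict: "time": time; "q": joint angles; "dq": joint speeds; "joint_torque": joint torques, N m; "ee_pos": TCP position; "tcp_rot": TCP orientation; "wrist_force": force on the tool from outside, world axes, zero at the start; "ft_torque": the same for the moment, N m; "grip_width": opening from 0.0 (shut) to 1.0 (fully open).
Only numpy, scipy, OpenCV 4.12 (cv2) and the standard library are available. Lean on these libraries where they do the work, as an engineer would, in place of code of your own. Each camera call takes 0.05 s, during which the arm holds its last target. There are 200 camera calls.

## Task

The twelve-place rotor is out of the bench centrifuge after cleaning: put it back. Lower it gently over the spindle, turn it until its four holes find the drive pins and it drops fully home, level on the drive, and then shut the lid; leave the other things on the bench where they are.

Things in the scene. Friction and masses are not known exactly. Their poses are not given: they have to be found in the camera images.
- rotor: The rotor to refit: bare aluminium, 120 mm across, 80 mm high with its black knob, 0.35 to 0.6 kg, upright on the bench; twelve slanting tube holes in its dished top (rim 40 mm up). Origin at the centre of the underside, z up the axis. A central bore, 15.5 mm wide and 48 mm deep, open below, takes the spindle.
- rotor_knob (a point): The middle of the rotor's round black knob, on its axis, 66 mm above the underside. The knob is 36 mm in diameter and runs from 48 to 80 mm above the underside; it can be gripped at any yaw.
- rotor_hole (a point): Bottom mouth of one of the rotor's four drive holes, 45 degrees from its x axis. The four are alike, a quarter turn apart, 11.5 mm wide, on a circle of 27 mm radius; they go straight up through the flat web (12 mm thick) between knob and dish, so they are seen from above.
- centrifuge: The bench centrifuge, white, fixed, 256 mm front to back, 230 mm wide; origin at the centre of its underside, under the spindle. Its control panel looks along its own -x; its +x points to the lid's hinge. The deck round the open bowl is 130 mm above the bench; the bowl is 166 mm across at the rotor.
- drive_seat (a point): Centre of the drive flange's flat top in the bowl, 47 mm above the bench: where the middle of the rotor's underside must come. Axes as the centrifuge's; they do not turn with the drive. The drive is braked and does not turn; it has stopped at an unknown angle, different every time, to be felt or seen. Every quarter turn fits alike.
- spindle_top (a point): Tip of the spindle, 34 mm above the flange; it is 14 mm thick, its top 12 mm tapering to 5 mm. Round it on the flange stand four round-topped drive pins, 8 mm thick and 11 mm high, a quarter turn apart on a circle of 27 mm radius. A rotor not lined up rests on the pins, 11 mm too high.
- lid (a joint): Opening angle of the centrifuge's lid: 0 shut, about 1.57 upright. It starts open at 1.6 to 1.8 and stays where it is left (friction hinge, about 1 to 4 N at its front edge to move it); a stop halts it at 0.
- lid_hinge (a point): Middle of the lid's hinge line, fixed on the centrifuge 108 mm behind the spindle's axis and 132 mm above the bench. Axes as the centrifuge's; the lid turns about its y axis, and shut it reaches from here along -x.
- lid_front (a point): Middle of the lid's front edge, 214 mm from the hinge line and 10 mm above the lid's underside. The lid is 208 mm wide and 26 mm thick overall (outer face, with the round clear window, 24 mm from the plane through the hinge), with a lip 70 mm wide reaching 17 mm farther out.
- strip_rotor: A different, smaller rotor to be left alone: grey, 88 mm across, 54 mm high, four straight slots in a flat top, low 30 mm knob. Origin at the centre of its underside.
- tube_rack: Blue tube rack, 172 x 88 x 58 mm, to be left alone; origin at the centre of its underside.
- bottle: Clear glass bottle with blue cap, 72 mm in diameter, 140 mm high, to be left alone; origin at the centre of its underside.
- tip_box: Pipette tip box with clear lid, 119 x 82 x 67 mm, to be left alone; origin at the centre of its underside.
- chamber_case: Flat clear case with a glass counting chamber, 95 x 50 x 20 mm, to be left alone; origin at the centre of its underside.
- pipette: White pipette lying on its side, about 235 mm long, 34 mm wide, 26 mm high, to be left alone; origin at the centre of its underside.
- beaker: Glass beaker, 72 mm in diameter, 90 mm high, to be left alone; origin at the centre of its underside.

How it is judged:
On the way:
1. the rotor sits fully home on the drive, its holes over the pins, while the lid is still open (horizontal distance between rotor and drive_seat below 0.004 m and z of rotor in the frame of drive_seat between -0.003 and 0.003 m and angle between rotor's own z axis and vertical below 0.06 rad and value of joint lid above 0.9 rad), for 0.2 s.
At the end, for the whole second after the job is handed in: The rotor is home on the drive: its underside within 3 mm of the flange's top, its centre within 4 mm of the spindle's axis, upright within 0.06 rad, at rest; and the lid is shut, within 0.06 rad of its stop (horizontal distance between rotor and drive_seat below 0.004 m and z of rotor in the frame of drive_seat between -0.003 and 0.003 m and angle between rotor's own z axis and vertical below 0.06 rad and value of joint lid below 0.06 rad and linear speed of rotor below 0.02 m/s); the robot touches nothing.
It fails at once if one of the other things on the bench is moved by more than 30 mm (distance of any of strip_rotor, tube_rack, bottle, tip_box, chamber_case, pipette, beaker from where it was at the start of the episode above 0.03 m).
It fails at once if the rotor is dropped into the bowl (it moves faster than 0.65 m/s there; slipping down over the pins is allowed) (horizontal distance between rotor and drive_seat below 0.06 m and z of rotor in the frame of drive_seat below 0.08 m and linear speed of rotor above 0.65 m/s).
It also fails if it takes over 61 s, if anything falls off the work surface, if the arm or the gripper's body presses on something with over 40 N, if the wrist force passes 120 N, or if a joint passes its speed limit or range.

## Working session

There is one attempt and no reset: what is moved stays moved. The work goes in short steps, Python scripts to look and compute and a tool call to move; the robot and the scene stay as the last step left them, time stands still between calls to the robot, and variables do not carry over. Pictures are saved under pics/ and viewed, about 8 in all and at most 12, crops included, and the job is handed in when it is done.

Besides the shell and the picture viewer there is one more tool, called in YAML: its name, and indented under it one key for each argument. drive_tool: Moves the arm, as the interface text tells. Its arguments: {"type":"object","properties":{"steps":{"type":"string"},"squeeze":{"type":"number"}},"required":["steps"]}

```bash
mkdir -p pics; cat > h.py <<'E'
from workcell import *
import numpy as np, cv2
def cam(c):
    return c["intrinsics"],c["k1"],c["view"]
def proj(c,P):
    K,k1,V=cam(c); P=np.atleast_2d(P); p=P@V[:3,:3].T+V[:3,3]
    s=np.stack([p[:,0]/-p[:,2],-p[:,1]/-p[:,2]],1); r2=(s**2).sum(1,keepdims=True); s=s*(1+k1*r2)
    return s@K[:2,:2].T+K[:2,2]
def ray(c,uv):
    K,k1,V=cam(c); d=np.linalg.solve(K[:2,:2],np.array(uv,float)-K[:2,2]); s=d.copy()
    for _ in range(20): s=d/(1+k1*(s@s))
    v=V[:3,:3].T@np.array([s[0],-s[1],-1]); o=-V[:3,:3].T@V[:3,3]
    return o,v
def onz(c,uv,z):
    o,v=ray(c,uv); return o+v*(z-o[2])/v[2]
E
python3 - <<'E'
from h import *
for n in("scene","top"):
    c=capture(n); cv2.imwrite(f"pics/{n}0.png",c["color"]); o,_=ray(c,(320,240)); print(n,o.round(3),c["k1"],c["intrinsics"][0,0], onz(c,(320,240),0).round(3))
s=state(); print(s["time"],s["ee_pos"],s["wrist_force"])
E
```

```text
scene [1.537 0.385 0.963] -0.13549341904900794 621.2183316591647 [0.417 0.104 0.   ]
top [0.404 0.091 1.38 ] 0.02121950926969262 544.8282398106188 [0.556 0.104 0.   ]
0.1 [0.21348697 0.58719514 0.23078757] [ 0.38164184 -0.60437676  0.31047638]
```

View pics/top0.png

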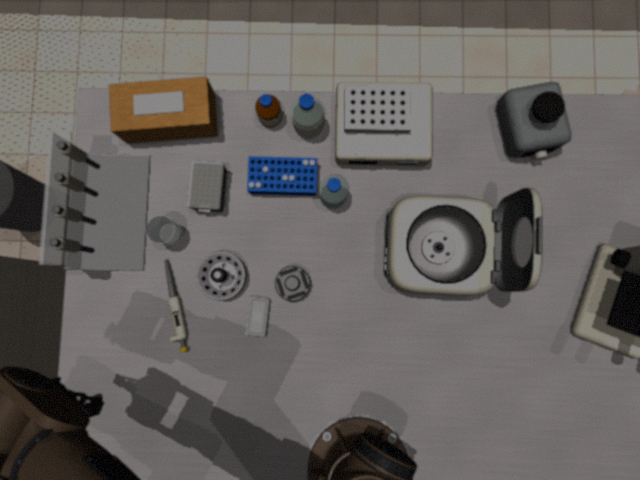

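View pics/scene0.png

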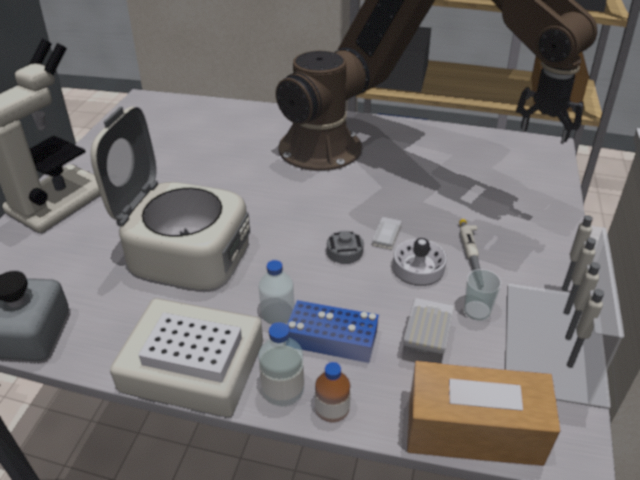

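The top view shows the rotor at about (221,275), with its knob at (219,274). The centrifuge bowl is at (445,243), its pins round (438,247), and the lid is open to the right at (518,240). Next I'll crop in close.

```bash
python3 - <<'E'
from h import *
c=capture("top"); im=c["color"]
a=cv2.resize(im[235:315,180:260],(400,400),interpolation=cv2.INTER_CUBIC)
b=cv2.resize(im[220:270,415:465],(400,400),interpolation=cv2.INTER_CUBIC)
b=cv2.convertScaleAbs(b,alpha=1.6,beta=0);a=cv2.convertScaleAbs(a,alpha=1.4)
cv2.imwrite("pics/crop.png",np.hstack([a,b]))
E
```

```text
(no output)
```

View pics/crop.png

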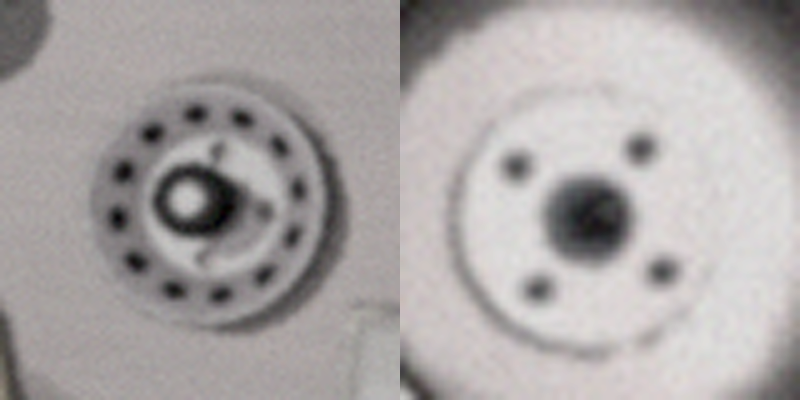

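The crop shows three rotor drive holes at (217,152), (264,211) and (205,257). The four pins are at (516,166), (641,148), (662,271) and (538,288), with the spindle at (590,220).

```bash
python3 - <<'E'
from h import *
c=capture("top"); g=cv2.cvtColor(c["color"],cv2.COLOR_BGR2GRAY).astype(float)
def cent(u,v,r):
    ys,xs=np.mgrid[int(v)-r:int(v)+r+1,int(u)-r:int(u)+r+1]; p=g[ys,xs]; w=np.clip(np.percentile(p,75)-p-8,0,None); w*=((xs-u)**2+(ys-v)**2<=r*r+1)
    return (w*xs).sum()/w.sum(),(w*ys).sum()/w.sum()
def A(x,y): return 180+(x+.5)/5-.5,235+(y+.5)/5-.5
def B(x,y): return 415+(x+.5)/8-.5,220+(y+.5)/8-.5
P=np.array([onz(c,cent(*B(x,y),3),.056) for x,y in [(116,166),(241,148),(262,271),(138,288)]])
print("pins",P.round(4)); s=P.mean(0); print("seat",s.round(4), "rad",np.linalg.norm((P-s)[:,:2],axis=1).round(4)); 
an=lambda P,s,n:np.degrees(np.arctan2((P-s)[:,1],(P-s)[:,0]))%(360/n)
print("ang",an(P,s,4).round(1))
T=np.array([onz(c,cent(*A(x,y),2),.036) for x,y in [(197,113),(242,118),(281,146),(299,188),(293,237),(265,275),(220,294),(174,290),(134,262),(117,217),(123,171),(152,132)]])
t=T.mean(0); print("tube centre",t.round(4),np.linalg.norm((T-t)[:,:2],axis=1).round(4),an(T,t,12).round(1))
for z in (.036,.048):
    H=np.array([onz(c,cent(*A(x,y),2),z) for x,y in [(217,152),(264,211),(205,257)]]); m=(H[0]+H[2])/2
    print("holes",z,H.round(4),m.round(4),an(H,m,4).round(1), an(H,t,4).round(1), np.linalg.norm((H-t)[:,:2],axis=1).round(4))
# knob top
print("knobtop",onz(c,A(195,200),.080).round(4))
o=ray(c,(0,0))[0]
for f,(u,v) in {"lidtop-left":(538,190),"lidbot":(537,288)}.items(): print(f,onz(c,(u,v),.33).round(3))
E
```

```text
pins [[ 0.5534 -0.1622  0.056 ]
 [ 0.5596 -0.1999  0.056 ]
 [ 0.5221 -0.2061  0.056 ]
 [ 0.5161 -0.1687  0.056 ]]
seat [ 0.5378 -0.1842  0.056 ] rad [0.027  0.0268 0.0269 0.0267]
ang [54.6 54.2 54.3 54.4]
tube centre [0.4593 0.3457 0.036 ] [0.0449 0.045  0.0451 0.0451 0.045  0.0451 0.045  0.0448 0.045  0.045
 0.0449 0.045 ] [10.2 10.4 10.4 10.5 10.3 10.2  9.9 10.5 10.1 10.5 10.1 10.7]
holes 0.036 [[0.4849 0.3423 0.036 ]
 [0.4559 0.3184 0.036 ]
 [0.434  0.3466 0.036 ]] [0.4595 0.3445 0.036 ] [85.2 82.2 85.2] [82.5 82.8 88. ] [0.0258 0.0275 0.0254]
holes 0.048 [[0.4842 0.3401 0.048 ]
 [0.4554 0.3164 0.048 ]
 [0.4337 0.3443 0.048 ]] [0.459  0.3422 0.048 ] [85.2 82.2 85.2] [77.3 82.4  3.1] [0.0255 0.0296 0.0257]
knobtop [0.4592 0.3436 0.08  ]
lidtop-left [ 0.625 -0.32   0.33 ]
lidbot [ 0.435 -0.313  0.33 ]
```

```bash
python3 - <<'E'
from h import *
s=state(); print(s["time"],s["ee_pos"].round(4),s["tcp_rot"].round(3),s["grip_width"],s["q"].round(3))
E
```

```text
0.2 [0.2135 0.5873 0.231 ] [[ 0.342  0.94  -0.   ]
 [ 0.94  -0.342 -0.001]
 [-0.001 -0.    -1.   ]] 1.0031333944396397 [ 1.116  0.491  1.559  0.     1.092 -0.106]
```

drive_tool:
  steps: "0 50 -50 0 0 0 0;0 50 -50 0 0 0 0;0 50 -50 0 0 0 0;0 50 -50 0 0 0 0;0 46 -42 -20 0 0 0;0 0 0 -40 0 0 0;0 0 0 0 0 0 0"

```text
time: 1.08
ee_pos: [0.4337, 0.3693, 0.1702]
tcp_rot: [[0.343, 0.939, -0.004], [0.939, -0.343, -0.003], [-0.004, -0.003, -1.0]]
wrist_force: [-0.0, 0.1, 0.8]
grip_width: 1.0
```

drive_tool:
  steps: "0 25.5 -25 0 0 0 0;0 0 0 -40 0 0 0;0 0 0 -40 0 0 0;0 0 0 -30 0 0 0;0 0 0 -16 0 0 0;0 0 0 0 0 0 0"

```text
time: 1.82
ee_pos: [0.4597, 0.346, 0.0464]
tcp_rot: [[0.341, 0.94, -0.0], [0.94, -0.341, -0.0], [-0.0, -0.0, -1.0]]
wrist_force: [-0.4, -0.4, 0.5]
grip_width: 0.998
```

drive_tool:
  steps: "0.4 0 0 0 0 0 0;0.6 0 0 0 0 0 0;0.8 0 0 0 0 0 0;0.8 0 0 0 0 0 0;0.8 0 0 0 0 0 0;0.8 0 0 0 0 0 0"
  squeeze: 40

```text
time: 2.58
ee_pos: [0.4603, 0.3459, 0.0473]
tcp_rot: [[0.342, 0.94, 0.002], [0.94, -0.342, 0.001], [0.002, 0.001, -1.0]]
wrist_force: [-1.1, 0.9, 7.0]
grip_width: 0.409
```

drive_tool:
  steps: "1 0 0 0 0 0 0;1 0 0 5 0 0 0;1 0 0 15 0 0 0;1 0 0 30 0 0 0;1 0 0 40 0 0 0;1 0 0 40 0 0 0;1 0 0 30 0 0 0;1 0 0 10 0 0 0;1 0 0 0 0 0 0"
  squeeze: 80

```text
time: 3.7
ee_pos: [0.4596, 0.3454, 0.2163]
tcp_rot: [[0.342, 0.94, 0.0], [0.94, -0.342, 0.0], [0.0, 0.0, -1.0]]
wrist_force: [0.3, -0.4, -5.0]
grip_width: 0.399
```

```bash
python3 - <<'E'
from h import *
c=capture("scene"); s=state(); print(s["ee_pos"].round(4),s["wrist_force"],proj(c,s["ee_pos"]))
u,v=proj(c,s["ee_pos"])[0].astype(int)
t=capture("top")["color"][220:330,160:290]
cv2.imwrite("pics/lift.png",np.hstack([cv2.resize(c["color"][v-100:v+80,u-90:u+90],(400,400)),cv2.resize(t,(400,400))]))
E
```

```text
[0.4594 0.3452 0.2154] [-0.08632842 -0.90064553 -4.86596849] [[427.09034215 190.49361531]]
```

View pics/lift.png

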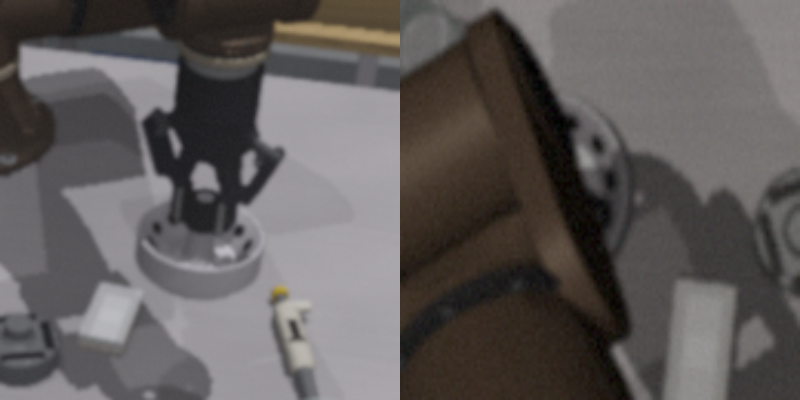

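drive_tool:
  steps: "1 3 -20 0 0 0 -2;1 7 -44 0 0 0 -3;1 7 -50 0 0 0 -3;1 7 -50 0 0 0 -3;1 7 -50 0 0 0 -3;1 7 -50 0 0 0 -3;1 7 -50 0 0 0 -3;1 7 -50 0 0 0 -3;1 7 -50 0 0 0 -3;1 7 -45 0 0 0 -2.5"

```text
time: 5.05
ee_pos: [0.525, -0.116, 0.2154]
tcp_rot: [[0.751, 0.66, -0.001], [0.66, -0.751, 0.0], [-0.001, -0.001, -1.0]]
wrist_force: [0.3, -0.2, -4.2]
grip_width: 0.404
```

drive_tool:
  steps: "1 6 -40 0 0 0 -2;1 4 -20 0 0 0 -0.5;1 2 -10 0 0 0 0;1 0 0 0 0 0 0;1 0 0 0 0 0 0"

```text
time: 5.68
ee_pos: [0.5376, -0.1825, 0.2162]
tcp_rot: [[0.776, 0.63, -0.0], [0.63, -0.776, 0.0], [0.0, -0.001, -1.0]]
wrist_force: [-0.0, -0.5, -3.5]
grip_width: 0.399
```

```bash
python3 - <<'E'
from h import *
s=state(); R=s["tcp_rot"]; print(s["time"],s["ee_pos"].round(4),s["wrist_force"].round(1),np.degrees(np.arctan2(R[1,0],R[0,0])),"want",70-30.9, R[:,2].round(4))
p=s["ee_pos"]; print("go mm",((np.array([.5378,-.1842])-p[:2])*1000).round(1))
c=capture("scene"); u,v=proj(c,p)[0].astype(int); print(u,v)
t=capture("top")["color"][190:300,385:550]
cv2.imwrite("pics/above.png",np.hstack([cv2.resize(c["color"][v-80:v+100,max(u-90,0):u+90],(400,400)),cv2.resize(t,(400,267)).copy() if 0 else cv2.resize(t,(400,400))]))
E
```

```text
5.675 [ 0.5376 -0.1825  0.2162] [-0.  -0.5 -3.5] 39.075780103112436 want 39.1 [-3.e-04  4.e-04 -1.e+00]
go mm [ 0.2 -1.7]
177 178
```

View pics/above.png

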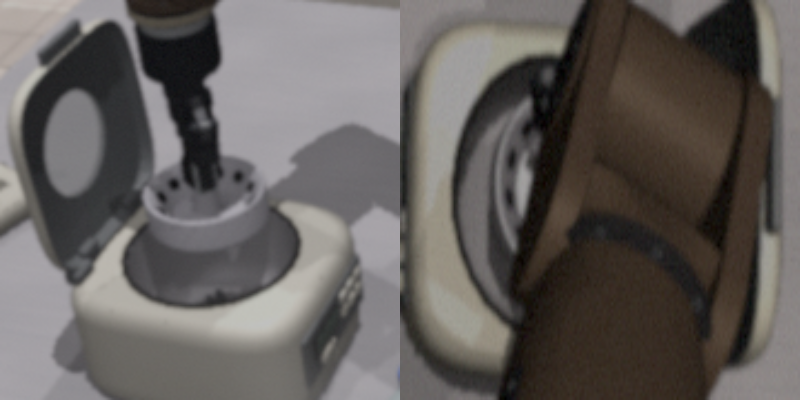

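The rotor is level above the bowl, and the lid is clear of the wrist. I'm lowering it.

drive_tool:
  steps: "1 0 -1.7 0 0 0 0;1 0 0 -20 0 0 0;1 0 0 -25 0 0 0;1 0 0 -20 0 0 0;1 0 0 -10 0 0 0;1 0 0 -5 0 0 0;1 0 0 -5 0 0 0;1 0 0 -3 0 0 0;1 0 0 0 0 0 0"

```text
time: 6.9
ee_pos: [0.5378, -0.1853, 0.1283]
tcp_rot: [[0.777, 0.63, 0.0], [0.63, -0.777, -0.0], [0.0, 0.0, -1.0]]
wrist_force: [-0.2, -0.0, -3.8]
grip_width: 0.4
```

drive_tool:
  steps: "1 0 0.5 -4 0 0 0;1 0 0 -4 0 0 0;1 0 0 -4 0 0 0;1 0 0 -3 0 0 0;1 0 0 -3 0 0 0;1 0 0 0 0 0 0"

```text
time: 7.65
ee_pos: [0.5382, -0.1852, 0.1101]
tcp_rot: [[0.777, 0.63, 0.001], [0.63, -0.777, -0.001], [0.0, 0.001, -1.0]]
wrist_force: [3.8, -5.8, -5.3]
grip_width: 0.4
```

drive_tool:
  steps: "1 0.5 -0.8 0 0 0 0;1 0 0 -2 0 0 0;1 0 0 -2 0 0 0;1 0 0 -2 0 0 0;1 0 0 0 0 0 0"

```text
time: 8.28
ee_pos: [0.5383, -0.1855, 0.104]
tcp_rot: [[0.777, 0.63, -0.0], [0.63, -0.777, 0.0], [0.0, -0.0, -1.0]]
wrist_force: [1.9, -4.7, -5.7]
grip_width: 0.399
```

drive_tool:
  steps: "1 0.2 -0.5 -2 0 0 0;1 0 0 -2 0 0 0;1 0 0 -2 0 0 0;1 0 0 0 0 0 0"

```text
time: 8.78
ee_pos: [0.5383, -0.1859, 0.0979]
tcp_rot: [[0.777, 0.63, -0.001], [0.63, -0.777, 0.0], [-0.0, -0.001, -1.0]]
wrist_force: [1.2, -2.5, -6.7]
grip_width: 0.401
```

Past the pin tops, so the holes have found the pins. I'll carry on down to the seat.

drive_tool:
  steps: "1 0.2 -0.3 -2 0 0 0;1 0 0 -1 0 0 0;1 0 0 -1 0 0 0;1 0 0 -0.5 0 0 0;1 0 0 0 0 0 0"

```text
time: 9.4
ee_pos: [0.5385, -0.1861, 0.0945]
tcp_rot: [[0.777, 0.63, 0.0], [0.63, -0.777, 0.0], [0.0, -0.0, -1.0]]
wrist_force: [-4.2, 1.1, 6.6]
grip_width: 0.398
```

drive_tool:
  steps: "0.3 0 0 0 0 0 0;0.1 0 0 0 0 0 0;0.1 0 0 0 0 0 0;0.1 0 0 2 0 0 0;0.1 0 0 10 0 0 0;0.1 0 0 30 0 0 0;0.1 0 0 50 0 0 0;0.1 0 0 50 0 0 0;0.1 0 0 0 0 0 0"

```text
time: 10.52
ee_pos: [0.5398, -0.1868, 0.2401]
tcp_rot: [[0.777, 0.63, 0.007], [0.63, -0.777, -0.003], [0.003, 0.007, -1.0]]
wrist_force: [-0.3, -0.3, -0.2]
grip_width: 0.905
```

drive_tool:
  steps: "1 0 0 50 0 0 -9.5;1 0 0 50 0 0 -9.5;1 0 0 50 0 0 -9.5;1 0 0 50 0 0 -9.5;1 0 -40 0 0 0 0;1 0 -55 0 0 0 0;1 0 -55 0 0 0 0;1 0 -55 0 0 0 0;1 0 -30 0 0 0 0;1 0 0 0 0 0 0"

```text
time: 11.78
ee_pos: [0.5382, -0.4232, 0.4338]
tcp_rot: [[1.0, 0.015, -0.002], [0.015, -1.0, 0.002], [-0.002, -0.002, -1.0]]
wrist_force: [0.0, -0.2, -0.6]
grip_width: 0.004
```

```bash
python3 - <<'E'
from h import *
s=state(); p=s["ee_pos"]; print(p.round(4),s["q"].round(2),s["grip_width"])
c=capture("scene"); t=capture("top")
print(proj(c,p),proj(t,p))
cv2.imwrite("pics/behind.png",np.hstack([cv2.resize(c["color"][60:300,60:300],(400,400)),cv2.resize(t["color"][180:330,380:620],(400,250)) if 0 else cv2.resize(t["color"][180:310,400:560],(400,400))]))
E
```

```text
[ 0.5382 -0.4232  0.4338] [-0.76  0.48  1.06 -0.    1.61 -0.78] 0.0035144358491357016
[[56.89284681 77.72376661]] [[623.95042693 228.09473591]]
```

View pics/behind.png

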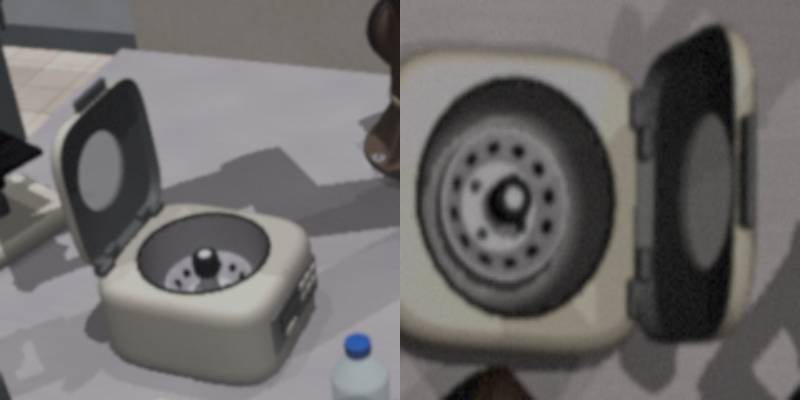

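The view shows the rotor seated deep and centred in the bowl, with its knob at (205,262) in the scene crop. The lid is still upright, its lip at (748,170) in the top crop, and the tool is clear behind it. Next I'll lower the tool behind the lid and push it.

drive_tool:
  steps: "1 0 0 -40 0 0 0;1 0 0 -40 0 0 0;1 0 0 -38 0 0 0;1 0 20 0 0 0 0;1 0 20 0 0 0 0;1 0 15 0 0 0 0;1 0 15 0 0 0 0;1 0 10 0 0 0 0;1 0 0 0 0 0 0"

```text
time: 13.0
ee_pos: [0.5388, -0.3407, 0.3181]
tcp_rot: [[1.0, 0.018, 0.0], [0.018, -1.0, -0.0], [0.0, 0.0, -1.0]]
wrist_force: [-0.2, -0.7, 0.1]
grip_width: 0.001
```

drive_tool:
  steps: "1 0 15 0 0 0 0;1 0 20 0 0 0 0;1 0 27 -1 0 0 0;1 0 24 -5 0 0 0;1 0 22 -8 0 0 0;1 0 22 -10 0 0 0;1 0 20 -14 0 0 0;1 0 0 0 0 0 0"

```text
time: 14.0
ee_pos: [0.538, -0.1893, 0.2784]
tcp_rot: [[1.0, 0.02, -0.003], [0.02, -1.0, 0.002], [-0.003, -0.002, -1.0]]
wrist_force: [0.3, -0.8, 0.4]
grip_width: 0.001
```

drive_tool:
  steps: "1 0 18 -16 0 0 0;1 0 16 -18 0 0 0;1 0 14 -20 0 0 0;1 0 11 -22 0 0 0;1 0 7 -23 0 0 0;1 0 0 0 0 0 0"

```text
time: 14.75
ee_pos: [0.538, -0.125, 0.1796]
tcp_rot: [[1.0, 0.018, -0.003], [0.018, -1.0, 0.001], [-0.003, -0.001, -1.0]]
wrist_force: [-0.9, -1.4, 0.2]
grip_width: -0.002
```

```bash
python3 - <<'E'
from h import *
s=state(); p=s["ee_pos"]; print(p.round(4),s["wrist_force"])
c=capture("scene"); cv2.imwrite("pics/push.png",cv2.resize(c["color"][60:300,60:300],(400,400)))
E
```

```text
[ 0.538  -0.125   0.1796] [-0.86136377 -1.35578914  0.21365937]
```

View pics/push.png

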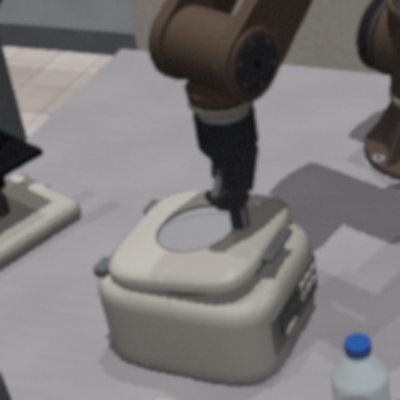

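The lid is almost down and the fingertips are near its front edge at (238,225). I'm pressing it shut.

drive_tool:
  steps: "1 0 2 -8 0 0 0;1 0 2 -8 0 0 0;1 0 1 -5 0 0 0;1 0 0 -3 0 0 0;1 0 0 -2 0 0 0;1 0 0 0 0 0 0"

```text
time: 15.55
ee_pos: [0.5387, -0.1202, 0.1559]
tcp_rot: [[1.0, 0.018, 0.001], [0.018, -1.0, -0.0], [0.001, 0.0, -1.0]]
wrist_force: [-4.4, 2.6, 14.8]
grip_width: 0.002
```

drive_tool:
  steps: "1 0 0 -1 0 0 0;1 0 0 5 0 0 0;1 0 0 30 0 0 0;1 0 20 55 0 0 0;1 -15 55 20 0 0 0;1 -15 60 0 0 0 0;1 -15 60 0 0 0 0;1 -15 60 0 0 0 0;1 0 0 0 0 0 0;1 0 0 0 0 0 0"

```text
time: 16.8
ee_pos: [0.4788, 0.1346, 0.2637]
tcp_rot: [[1.0, 0.019, 0.0], [0.019, -1.0, -0.0], [0.0, 0.0, -1.0]]
wrist_force: [-0.1, -0.2, -0.4]
grip_width: 0.001
```

```bash
python3 - <<'E'
from h import *
s=state(); p=s["ee_pos"]; print(s["time"],p.round(4),s["wrist_force"])
c=capture("scene"); t=capture("top"); cv2.imwrite("pics/end.png",np.hstack([cv2.resize(c["color"],(400,300)),cv2.resize(t["color"],(400,300))]))
cv2.imwrite("pics/end.png",np.hstack([cv2.resize(c["color"][120:300,80:260],(400,400)),cv2.resize(t["color"][180:310,380:560],(400,400))]))
E
```

```text
16.8 [0.4788 0.1346 0.2637] [-0.12629119 -0.17432436 -0.42799245]
```

View pics/end.png

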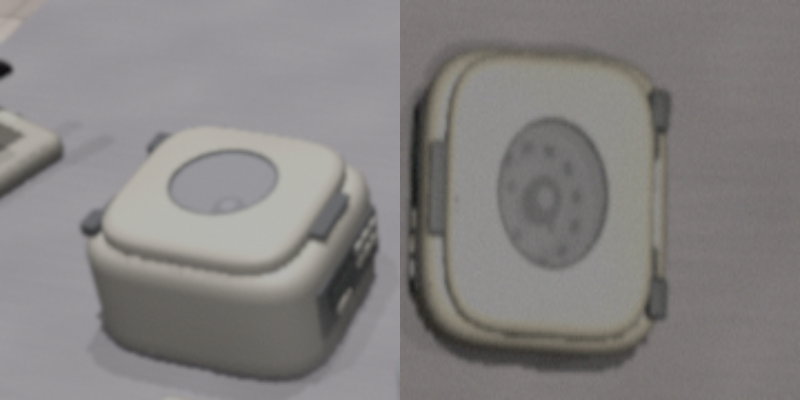

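The lid is flat shut, the rotor shows through the window, and the arm is clear.

```bash
python3 -c "
from workcell import *
print(sign_off())"
```

```text
the job is handed in; nothing more can be done
None
```

The rotor is back on the drive and the lid is shut. I handed the job in at about 17 s of the 61 s allowed.

- **Pick and align:** I gripped the rotor by its knob, carried it over the bowl and turned it 30.9° to match the pin angle seen in the top camera.
- **Seating:** It went down over the spindle and pins first time, with no search needed. It made contact with the tool at 94.5 mm, where I expected about 94 mm for fully home and 105 mm if it were resting on the pins. Sideways force while lowering reached about 7 N, and I eased it by shifting the tool 1 to 2 mm.
- **Before the lid closed:** The camera view showed the rotor level and centred in the bowl with the lid still upright. I did not measure the rotor's position again at that point.
- **Lid:** I pushed it shut from behind with closed fingers. It stopped at 156 mm under about 15 N, which is the expected height of its outer face when shut.
- **Last check:** The final views show the lid flat with the rotor visible through the window. The arm is clear, with wrist force near zero.

No check failed or disagreed. I did not re-measure the other bench items at the end; the tool went nowhere near them except while picking up the rotor and carrying it high over the bench.

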